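Unlatch and lower a ratchet phone stand, relock it, set the phone on it

TASK

The phone stand is tipped up too steep for reading a recipe and its ratchet keeps it from going down. Flip the red pawl right over to its open side, lower the rest all the way to its stop, flip the pawl back into the teeth, and then set the phone upright (either end up), centred on the rest, screen outward, its lower edge down against the two lips. Leave the jars and the tea box where they stand.

Things in the scene. Friction and masses are not known exactly. Their poses are not given: they have to be found in the camera images.
- stand: Grey phone stand, fixed. Base plate 190 (x) x 136 (y) x 12 mm, reaching x -100..+90, y -86..+50 mm from the origin on the worktop straight under the rest's axle. x points to the stand's back (the rest leans that way), y to its left. The axle runs along y at height 40 mm. Toothed sector (on the rest, radius 56 mm) and pawl arm lie at y = -66 mm, 8 mm thick, on the stand's right.
- rest (a joint): Tilt of the aluminium rest, rad above its stop: 0 = at the stop, sloping 40 degrees from horizontal; 0.84 = almost upright. Its stiff hinge stays where left (3 N at the top edge moves it). With the pawl in the teeth (every 0.14 rad) it can be raised, not lowered; with the pawl flipped over it moves both ways. To lower it, push its front face near the top back and down. Below 0.03 counts as down.
- rest_seat (a point): Point mid-width on the rest's front face, at the lips. x runs up the slope, y to the stand's left, z out of the face; 12 mm in x and 8 mm in z from the axle. The plate is 46 mm wide, 6 thick. Two lips, 12 mm wide at y = +-16, stand 18 mm out of the face. A seated phone's centre is at x 64, y 0, z 6.5 mm; being wider than the plate, its long sides stay free for fingers beside the plate.
- rest_top (a point): Middle of the top edge of the rest's front face, 113 mm up the slope from rest_seat; same axes.
- pawl (a joint): Angle of the red pawl, rad: about 0.02 = nose seated in the teeth (under 0.06 is seated, about 0.07 is on a tooth tip); grows as it is lifted; 2.2 = flipped over to the stand's front, on its stop (over 1.8 counts as flipped). It swings freely, tips over centre at about 1.2 and falls by its weight to the side it leans to. It drops into the teeth when the rest is at its stop.
- pawl_bar (a point): Point on the pawl's cross-bar: red, round, 12 mm thick, along the stand's y, free for 22 mm toward the arm and 18 mm to its right end. It circles at 84.7 mm about the pivot (point pawl_pivot): at pawl value q it lies q + 0.344 rad above the horizontal behind the pivot, going up and over to the front. Pinched front and back from above, it turns between the pads as the pawl swings.
- pawl_pivot (a point): Axis of the pawl (along the stand's y), fixed on the stand at x -70, y -66, z 78 mm from its origin.
- phone_center (a point): Centre of the phone in a blue case, lying loose on the worktop, screen (black) up. 128 (x) x 62 (y) x 13 (z) mm, 0.19 kg or so. z points out of the screen.
- honey_jar: Honey jar with a green lid, 64 x 68 x 84 mm; loose, to be left alone. Origin under its centre.
- spice_a: Spice jar with a red cap, 45 mm across, 106 mm high; loose, to be left alone. Origin under its centre.
- spice_b: Spice jar with a white and dark cap, 47 mm across, 98 mm high, beside the stand; loose, to be left alone. Origin under its centre.
- tea_box: Dark tea box 123 x 69 x 104 mm, behind the stand; loose, to be left alone. Origin under its centre.
Things that resemble listed ones, but are neither listed nor needed, are in the scene too. Leave any yellow look-alike of the part that bears phone_center alone.

How it is judged:
By the outcome, as a careful person would: the job done as asked, in the order asked, and still so for the second after the job is handed in, with the robot touching nothing.
It also fails if it takes over 72 s, if anything falls off the work surface, if the arm or the gripper's body presses on something with over 40 N, if the wrist force passes 120 N, or if a joint passes its speed limit or range.

ROBOT

A 7-joint arm with a two-finger parallel gripper is mounted at the origin on a cart in front of the work surface, level with it; the furniture and walls round the work are solid. World frame = base frame: x ahead of the robot, y to its left, z up, the work surface at z = 0. Lengths are in m, angles in rad, forces in N, time in s.
With the tool pointing down it reaches from about 0.4 to 0.85 m from the base axis. Payload 10.4 kg.
Tool frame: the origin (TCP) lies at the very end of the fingers, on their centre line; the grasp point (between the pads) lies 19 mm behind it; z points along the fingers, y is the line along which they close (so a half turn about z gives the same grasp; the last joint's range is limited). The gripper opens to 87 mm and grips with 3 to 60 N. Pads are 19 mm wide; open, the fingers measure 117 mm over their backs; the gripper's body (75 mm by 190 mm) begins 51 mm behind the grasp point.
Start: joints at [1.28, 0.332, -0.065, 1.46, 0.022, 1.35, -0.088], TCP at [0.165, -0.603, 0.223] pointing down, gripper open.
Joint ranges: [-2.6, 2.6], [-0.5, 2.12], [-1.47, 1.34], [0.16, 2.42], [-1.27, 4.41], [0.06, 2.06], [-2.6, 2.6]. Speed limits (rad/s): [2.22, 2.22, 2.79, 2.79, 3.14, 3.14, 3.14].

INTERFACE

Orientations are given as a unit quaternion [x, y, z, w].
In Python, from bench import * gives the robot as it stands.
- The arm moves only by the tool step_arm, never from a script. Its arguments are lists of equal length, an entry for each row: "delta_pos": the shift along the world's x, y, z in units of 25 mm (1.0 is 25 mm), a list of three; "turn": the turn about the world's z in units of 0.12 rad (1.0 is 0.12 rad). In form: {"delta_pos": [[tx, ty, tz], ...], "turn": [turn, ...]}. A call has 1 to 12 rows; each row shifts and turns the commanded pose from where the row before left it; what a row does not reach is not made up. A row lasts 1/10 s, in which the tool goes at most 50 mm and 8.59 degrees, less where a joint would pass 70% of its speed; a pose out of reach is approached as far as the arm can. A call with a number of a shift or a turn outside -1 to 1 is refused whole. A call with a gripper value outside its range is refused whole. "grip" is the closure, from 0 (fully open) to 1 (shut), set as the call begins (left out, the last holds). The fingers move at their own pace and stop on an object; "newtons" is the grip in N (left out, the last holds). Time passes only in rows, so rows that do not move let the fingers close. It gives the time, the measured TCP pose, the force, the opening and the grip force at its end, in the units of the state.
- read_state(): the state, without advancing time (a new reading comes with each control period).
- camera(name): name is "scene" or "top"; returns a dict with "image" (384x512x3 uint8, red, green, blue), "z_map" (384x512 float32, m along the optical axis (not along the pixel's ray), 0 where there is no reading), "mtx" (3x3 intrinsics, pixels), "view" (4x4, takes a point from world to camera coordinates). Camera axes: x right, y up, looking along -z (the intrinsics and any distortion apply to the point x, -y, -z); pixel columns grow to the right and rows downward; lengths in m; the calibration is good to about 2 mm. A picture is of the moment at which its call begins.
- close_job(): hands the job in; it is judged then, once.
The state is a dict: "time": time; "joint_positions": joint angles; "joint_vel": joint speeds; "joint_torque": joint torques, N m; "ee_pos": TCP position; "eef_rot": TCP orientation; "ft_force": force on the tool from outside, world axes, zero at the start; "torque": the same for the moment, N m; "width": finger opening in m; "grip_force": force on a finger pad.
Only numpy, scipy, OpenCV 4.12 (cv2) and the standard library are available. Lean on these libraries where they do the work, as an engineer would, in place of code of your own. Each camera call takes 0.05 s, during which the arm holds its last target. There are 200 camera calls.

## Working session

There is one attempt and no reset: what is moved stays moved. The work goes in short steps, Python scripts to look and compute and a tool call to move; the robot and the scene stay as the last step left them, time stands still between calls to the robot, and variables do not carry over. Pictures are saved under pics/ and viewed, at most 10 in all, crops included, and the job is handed in when it is done.

Besides the shell and the picture viewer there is one more tool, called after "Request:" as a command line: name --pt "numbers of a row" for each row, then --argument value for the rest. step_arm: Moves the arm, as the interface text tells. Shifts and turns lie within -1 to 1; 1 stands for 25 mm of shift or 0.12 rad of turn. Its arguments: {"type":"object","properties":{"delta_pos":{"type":"array"},"turn":{"type":"array"},"grip":{"type":"number"},"newtons":{"type":"number"}},"required":["delta_pos","turn"]}

```bash
ls; mkdir -p pics; cat > h.py <<'E'
from bench import *
import numpy as np, cv2
def pts(c):
    K,V,z=c["mtx"],c["view"],c["z_map"]
    v,u=np.mgrid[:z.shape[0],:z.shape[1]]
    p=np.stack([(u-K[0,2])/K[0,0]*z,-(v-K[1,2])/K[1,1]*z,-z,np.ones_like(z)],-1)
    w=(p@np.linalg.inv(V).T)[...,:3]; w[z==0]=np.nan
    return w
def proj(c,P):
    q=c["view"]@np.append(P,1); K=c["mtx"]
    return K[0,0]*q[0]/-q[2]+K[0,2], K[1,1]*-q[1]/-q[2]+K[1,2]
E
python3 - <<'E'
from h import *
for n in("scene","top"):
    c=camera(n); np.savez(f"{n}0.npz",**c)
    cv2.imwrite(f"pics/{n}0.png",cv2.resize(c["image"][...,::-1],(768,576)))
    print(n,c["mtx"].tolist(),np.linalg.inv(c["view"])[:3].round(3).tolist())
print(read_state())
E
```

```text
pics
scene [[432.24562290832665, 0.0, 256.6192835890422], [0.0, 432.24562290832665, 200.11329802607776], [0.0, 0.0, 1.0]] [[-0.701, 0.526, -0.481, 0.007], [-0.713, -0.509, 0.482, 0.49], [0.009, 0.681, 0.732, 1.011]]
top [[358.9230859296753, 0.0, 251.89338151289817], [0.0, 358.9230859296753, 191.91783336343664], [0.0, 0.0, 1.0]] [[-0.021, 0.994, -0.105, 0.521], [-1.0, -0.018, 0.026, -0.11], [0.024, 0.106, 0.994, 1.071]]
{'time': 0.1, 'joint_positions': array([ 1.28040632,  0.33281404, -0.06469117,  1.46079796,  0.02162852,
        1.34989531, -0.08850029]), 'joint_vel': array([-0.00038125, -0.00242798, -0.00029405, -0.00276104,  0.0001719 ,
       -0.00094735,  0.00088023]), 'joint_torque': array([ 1.12950227e-03, -6.24548364e+01,  2.42377189e-02, -3.90716314e+01,
       -6.15726016e-02,  3.65690002e-02, -3.71219130e-05]), 'ee_pos': array([ 0.16527516, -0.6024217 ,  0.22185848]), 'eef_rot': array([ 9.91048223e-01,  1.33502988e-01, -1.22358118e-04, -5.96832161e-04]), 'ft_force': array([-0.16245992, -0.37356496, -0.09222235]), 'torque': array([-0.0266402 , -0.00578521, -0.01404679]), 'grip_force': 0.0, 'width': 0.08643806762610312}
```

View pics/scene0.png

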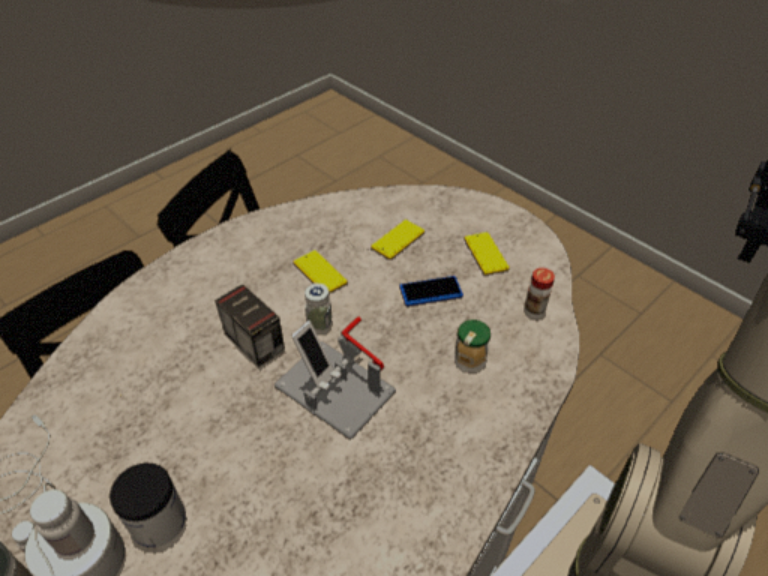

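View pics/top0.png

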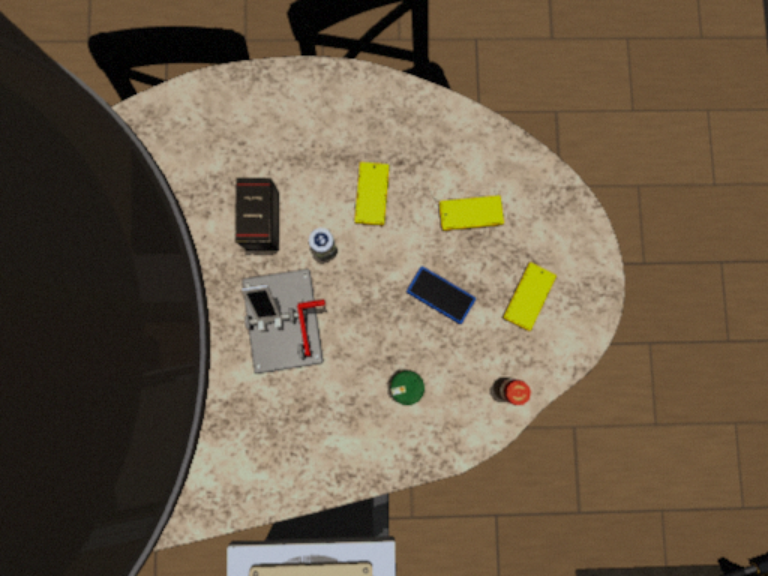

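Scene (shown at 1.5×): stand at (300,370) in the scene view and (282,320) in the top view. Red pawl bar is at about (313,304) top, honey at (407,387), spice_a at (516,392), spice_b at (321,242), tea box at (257,215). 
Phone candidates in the top view: blue case with black screen at (441,295); yellow look-alikes at (372,193), (471,213) and (530,297). I choose the blue one.

```bash
cat > m.py <<'E'
from h import *
def rect(p):
    r=cv2.minAreaRect((p[:,:2]*1000).astype(np.float32)); return np.round(r[0],1),np.round(r[1],1),round(r[2],1)
def run(T,S):
    for n,c in(("top",T),("scene",S)):
        w=pts(c); im=c["image"].astype(int); R,G,B=im[...,0],im[...,1],im[...,2]
        x,y,z=w[...,0],w[...,1],w[...,2]
        ok=(x>.3)&(x<.9)&(y>-.5)&(y<.4)&(z<.3)
        with np.errstate(all='ignore'):
            blue=ok&(B>R+40)&(B>G+30)&(z<.03)
            p=w[blue]; p=p[p[:,2]>0.004]; print(n,"blue",len(p),rect(p) if len(p)>5 else"",p[:,2].mean())
            red=ok&(R>120)&(G<60)&(B<60)&(z>.05)&(z<.3); 
            p=w[red]; print(n,"red n",len(p)); 
            lab,_=cv2.connectedComponents(red.astype(np.uint8))[::-1] if 0 else (None,None)
            k,l=cv2.connectedComponents(red.astype(np.uint8))
            for i in range(1,k):
                m=l==i
                if m.sum()>8:
                    q=w[m]; print("  red",m.sum(),"min",q.min(0).round(3),"max",q.max(0).round(3),"med",np.median(q,0).round(3))
        yield n,w,im
if __name__=="__main__":
    T=dict(np.load("top0.npz"));S=dict(np.load("scene0.npz"))
    for n,w,im in run(T,S):
        x,y,z=w[...,0],w[...,1],w[...,2]; g=np.abs(im.max(-1)-im.min(-1))<14
        st=(z>.009)&(z<.016)&g&(x>.4)&(x<.68)&(y>-.05)&(y<.3)
        st=cv2.morphologyEx(st.astype(np.uint8),cv2.MORPH_OPEN,np.ones((2,2)))>0
        p=w[st]; print(n,"plate",len(p),rect(p),p[:,2].mean())
        t=w[(z>-.01)&(z<.004)&(x>.4)&(x<.7)&(y>-.3)&(y<.2)]; print("table z",t[:,2].mean())
        # objects: blobs above 3cm
        m=((z>.03)&(z<.3)&(x>.3)&(x<1)&(y>-.5)&(y<.4)).astype(np.uint8)
        k,l=cv2.connectedComponents(m)
        for i in range(1,k):
            if (l==i).sum()>40:
                q=w[l==i];v,u=np.argwhere(l==i).mean(0);print("  obj",(l==i).sum(),"px",int(u*1.5),int(v*1.5),q.min(0).round(3),q.max(0).round(3),im[l==i].mean(0).round())
    v=T["image"][170:260,150:340];cv2.imwrite("pics/crop1.png",cv2.resize(v[...,::-1],(760,360),interpolation=cv2.INTER_CUBIC))
    v=S["image"][150:300,150:350];cv2.imwrite("pics/crop2.png",cv2.resize(v[...,::-1],(800,600),interpolation=cv2.INTER_CUBIC))
E
python3 m.py
```

```text
top blue 200 (array([ 617.9, -260.9]), array([125.3,  60.7]), 58.4) 0.011185064462177327
top red n 204
  red 139 min [ 0.507 -0.037  0.083] max [0.602 0.011 0.115] med [ 0.579 -0.001  0.107]
  red 17 min [ 0.44  -0.396  0.103] max [ 0.452 -0.369  0.109] med [ 0.449 -0.382  0.105]
  red 34 min [ 0.411 -0.392  0.099] max [ 0.444 -0.36   0.107] med [ 0.421 -0.366  0.104]
  red 13 min [ 0.425 -0.398  0.103] max [ 0.436 -0.384  0.109] med [ 0.433 -0.393  0.106]
top plate 1458 (array([nan, nan]), array([0., 0.]), 0.0) nan
table z -0.0010246908143208033
  obj 1304 px 255 212 [0.713 0.059 0.03 ] [0.834 0.127 0.106] [50. 40. 33.]
  obj 294 px 321 242 [ 0.69  -0.055  0.031] [ 0.738 -0.004  0.102] [124. 128. 134.]
  obj 850 px 276 311 [ 0.502 -0.037  0.03 ] [0.629 0.117 0.158] [103.  73.  69.]
  obj 440 px 405 386 [ 0.414 -0.213  0.033] [ 0.476 -0.152  0.089] [52. 91. 51.]
  obj 332 px 511 390 [ 0.411 -0.399  0.03 ] [ 0.456 -0.356  0.112] [134.  61.  41.]
scene blue 144 (array([ 615.8, -258. ]), array([126.3,  63.7]), 55.2) 0.012290774553107073
scene red n 121
  red 110 min [ 0.506 -0.036  0.086] max [0.604 0.01  0.117] med [ 0.58  -0.     0.108]
scene plate 1359 (array([571.1,  39.8]), array([103.4, 181.1]), 97.9) nan
table z -8.322252894278575e-05
  obj 392 px 539 288 [ 0.409 -0.401  0.03 ] [ 0.455 -0.354  0.11 ] [108.  67.  51.]
  obj 1330 px 248 320 [0.711 0.061 0.03 ] [0.835 0.129 0.108] [61. 52. 44.]
  obj 1667 px 328 344 [ 0.501 -0.057  0.03 ] [0.739 0.12  0.159] [95. 81. 73.]
  obj 546 px 472 340 [ 0.41  -0.214  0.03 ] [ 0.475 -0.15   0.09 ] [77. 88. 54.]
  obj 221 px 166 483 [0.543 0.384 0.03 ] [0.605 0.4   0.118] [36. 33. 31.]
```

View pics/crop2.png

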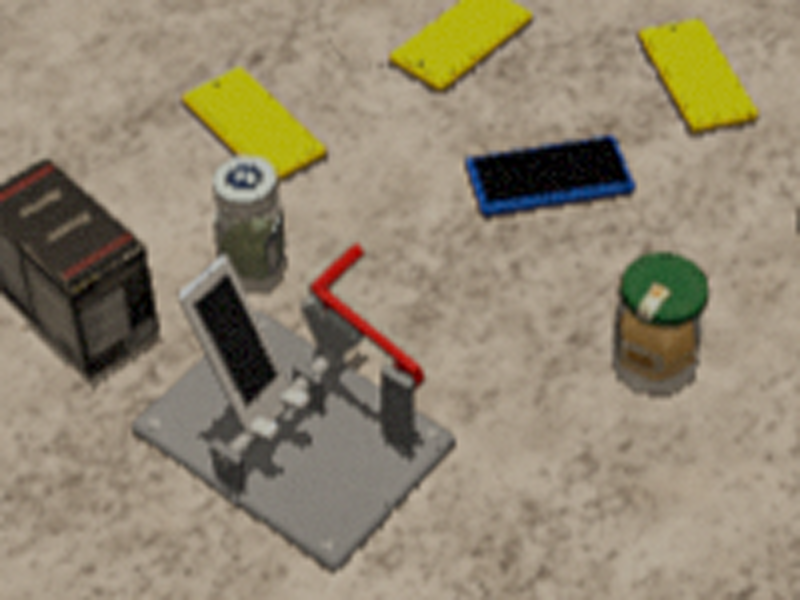

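Crop: red bar from (315,288) to (360,250), arm down to the pivot at (420,375), rest nearly upright at (235,340). Phone in the blue case is at (550,175), screen up and unobstructed. Now fitting the stand's pose.

```bash
python3 - <<'E'
from h import *
from scipy.optimize import least_squares
for n in("top","scene"):
    c=dict(np.load(n+"0.npz")); im=c["image"].astype(np.uint8).astype(int); w=pts(c)
    # intersect rays with z=.012 plane for colour mask
    K=c["mtx"];M=np.linalg.inv(c["view"]);v,u=np.mgrid[:384,:512]
    d=np.stack([(u-K[0,2])/K[0,0],-(v-K[1,2])/K[1,1],-np.ones(u.shape)],-1)@M[:3,:3].T
    s=(.012-M[2,3])/d[...,2]; P=M[:3,3]+d*s[...,None]
    g=(im[...,0]-im[...,2]<16)&(im.max(-1)>60)&(im.max(-1)<190)&(P[...,0]>.4)&(P[...,0]<.72)&(P[...,1]>-.08)&(P[...,1]<.2)&(np.abs(w[...,2]-.012)<.012)
    g=cv2.morphologyEx(g.astype(np.uint8),cv2.MORPH_OPEN,np.ones((3,3)))
    k,l,st,_=cv2.connectedComponentsWithStats(g); i=1+st[1:,4].argmax()
    q=P[l==i][:,:2]; r=cv2.minAreaRect((q*1000).astype(np.float32)); print(n,len(q),r)
    # red arm/bar lines
    red=(im[...,0]>110)&(im[...,1]<60)&(im[...,2]<60)&(w[...,2]>.05)&(np.abs(w[...,0]-.56)<.08)&(np.abs(w[...,1])<.08)
    p=w[red]; bar=p[p[:,0]>.575]; arm=p[p[:,0]<.565]
    for nm,a in(("bar",bar),("arm",arm)):
        cc=a.mean(0); d_=np.linalg.svd(a-cc)[2][0]; t=(a-cc)@d_; print(nm,len(a),cc.round(4),d_.round(3),(cc+d_*t.min()).round(4),(cc+d_*t.max()).round(4))
    # rest plate: face points
    m=(w[...,2]>.07)&(w[...,0]>.53)&(w[...,0]<.66)&(w[...,1]>.02)&(w[...,1]<.13)
    a=w[m]; cc=np.median(a,0); 
    for _ in range(5):
        nrm=np.linalg.svd(a-a.mean(0))[2][2]; r_=np.abs((a-a.mean(0))@nrm); a=a[r_<max(.004,np.percentile(r_,80)*0+.004)]
    print("rest",len(a),a.mean(0).round(4),nrm.round(3),a.min(0).round(3),a.max(0).round(3))
E
```

```text
top 1266 ((532.792236328125, 46.652427673339844), (106.3285140991211, 133.12966918945312), 8.337285995483398)
bar 75 [ 0.5938 -0.0106  0.1116] [-0.287  0.956 -0.064] [ 0.6014 -0.0357  0.1133] [0.5876 0.0099 0.1102]
arm 59 [ 0.5351 -0.0009  0.095 ] [-0.962 -0.126 -0.244] [0.5642 0.003  0.1024] [ 0.5056 -0.0047  0.0875]
rest 117 [0.6184 0.0619 0.3244] [-0.957  0.277  0.081] [0.593 0.022 0.08 ] [0.656 0.1   0.828]
scene 1388 ((532.2412719726562, 50.157798767089844), (109.58513641357422, 135.75791931152344), 7.812789440155029)
bar 61 [ 0.5929 -0.0088  0.1122] [-0.3    0.951 -0.077] [ 0.601  -0.0345  0.1143] [0.5867 0.0108 0.1107]
arm 50 [5.358e-01 4.000e-04 9.720e-02] [-0.956 -0.134 -0.26 ] [0.5652 0.0045 0.1052] [ 0.5051 -0.0039  0.0888]
rest 482 [0.6031 0.0768 0.1151] [-0.895 -0.124  0.429] [0.578 0.051 0.07 ] [0.627 0.101 0.159]
```

Two views agree: yaw about 8° and origin (0.576, 0.073). Bar point is (0.597,-0.017,0.108), and the rest sits about 0.43 rad above its stop. The phone is at (0.617,-0.260), long axis at 57°. Moving above the bar.

Request:
step_arm --pt "0.72 0.976 0" --pt "0.72 0.976 0" --pt "0.72 0.976 0" --pt "0.72 0.976 0" --pt "0.72 0.976 0" --pt "0.72 0.976 0" --pt "0.72 0.976 0" --pt "0.72 0.976 0" --pt "0.72 0.976 0" --pt "0.72 0.976 0" --pt "0.72 0.976 0" --pt "0.72 0.976 0" --turn '[0.5,0.5,0.5,0.5,0.5,0.5,0.5,0.5,0.5,0.5,0.5,0.5]' --grip 0.0

```text
time: 1.3
ee_pos: [0.3828, -0.3078, 0.2226]
eef_rot: [0.879, 0.476, 0.0, 0.0]
ft_force: [-0.6, -0.4, 0.4]
width: 0.0869
grip_force: 0.0
```

Request:
step_arm --pt "0.72 0.976 0" --pt "0.72 0.976 0" --pt "0.72 0.976 0" --pt "0.72 0.976 0" --pt "0.72 0.976 0" --pt "0.72 0.976 0" --pt "0.72 0.976 0" --pt "0.72 0.976 0" --pt "0.72 0.976 0" --pt "0.72 0.976 0" --pt "0.72 0.976 0" --pt "0.72 0.976 0" --turn '[0.5,0.5,0.5,0.5,0.5,0.5,0.5,0.5,0.5,0.5,0.5,0.5]'

```text
time: 2.5
ee_pos: [0.598, -0.0147, 0.2226]
eef_rot: [0.655, 0.755, 0.0, -0.0]
ft_force: [0.7, -0.2, 0.3]
width: 0.087
grip_force: 0.0
```

Request:
step_arm --pt "0 0 -0.8" --pt "0 0 0" --pt "0 0 0" --turn '[0,0,0]'

```text
time: 2.8
ee_pos: [0.5971, -0.0169, 0.2026]
eef_rot: [0.657, 0.754, -0.0, -0.0]
ft_force: [-0.3, -0.9, -0.1]
width: 0.0866
grip_force: 0.0
```

Request:
step_arm --pt "0 0 -0.9" --pt "0 0 -0.9" --pt "0 0 -0.9" --pt "0 0 -0.9" --pt "0 0 -0.9" --pt "0 0 0" --pt "0 0 0" --turn '[0,0,0,0,0,0,0]'

```text
time: 3.5
ee_pos: [0.5978, -0.0175, 0.0913]
eef_rot: [0.657, 0.754, 0.0, 0.0]
ft_force: [0.3, 0.5, 0.6]
width: 0.0871
grip_force: 0.0
```

Request:
step_arm --pt "0 0 0" --pt "0 0 0" --pt "0 0 0" --pt "0 0 0" --pt "0 0 0" --pt "0 0 0" --pt "0 0 0" --pt "0 0 0" --turn '[0,0,0,0,0,0,0,0]' --grip 1.0 --newtons 12

```text
time: 4.3
ee_pos: [0.5974, -0.0172, 0.09]
eef_rot: [0.657, 0.754, 0.0, -0.0]
ft_force: [0.1, -1.1, -0.1]
width: 0.031
grip_force: 0.0
```

```bash
python3 - <<'E'
import numpy as np
# pinch path: bar rel pivot, angle a from .364 to 2.4, in rows
ex=np.array([.990,.139]); a=np.linspace(.364,2.45,21)
r=84.7*np.cos(a);h=84.7*np.sin(a)
d=np.diff(r)[:,None]*ex; 
print(np.c_[d/25,np.diff(h)/25].round(2).tolist())
E
```

```text
[[-0.14, -0.02, 0.32], [-0.17, -0.02, 0.31], [-0.2, -0.03, 0.29], [-0.23, -0.03, 0.26], [-0.26, -0.04, 0.24], [-0.28, -0.04, 0.21], [-0.3, -0.04, 0.18], [-0.32, -0.04, 0.15], [-0.33, -0.05, 0.11], [-0.34, -0.05, 0.08], [-0.35, -0.05, 0.04], [-0.35, -0.05, 0.0], [-0.35, -0.05, -0.03], [-0.34, -0.05, -0.07], [-0.33, -0.05, -0.11], [-0.32, -0.05, -0.14], [-0.3, -0.04, -0.17], [-0.28, -0.04, -0.2], [-0.26, -0.04, -0.23], [-0.24, -0.03, -0.26]]
```

Still closing; wait for the pinch.

Request:
step_arm --pt "0 0 0" --pt "0 0 0" --pt "0 0 0" --pt "0 0 0" --pt "0 0 0" --turn '[0,0,0,0,0]'

```text
time: 4.8
ee_pos: [0.5977, -0.0171, 0.0903]
eef_rot: [0.657, 0.754, 0.0, 0.0]
ft_force: [1.1, -0.3, -0.0]
width: 0.0116
grip_force: 12.0
```

Request:
step_arm --pt "-0.14 -0.02 0.32" --pt "-0.17 -0.02 0.31" --pt "-0.2 -0.03 0.29" --pt "-0.23 -0.03 0.26" --pt "-0.26 -0.04 0.24" --pt "-0.28 -0.04 0.21" --pt "-0.3 -0.04 0.18" --pt "-0.32 -0.04 0.15" --pt "-0.33 -0.05 0.11" --pt "-0.34 -0.05 0.08" --turn '[0,0,0,0,0,0,0,0,0,0]'

```text
time: 5.8
ee_pos: [0.5318, -0.0262, 0.1436]
eef_rot: [0.657, 0.754, -0.0, -0.001]
ft_force: [1.1, 1.0, 2.1]
width: 0.0113
grip_force: 12.0
```

Request:
step_arm --pt "-0.35 -0.05 0.04" --pt "-0.35 -0.05 0.0" --pt "-0.35 -0.05 -0.03" --pt "-0.34 -0.05 -0.07" --pt "-0.33 -0.05 -0.11" --pt "-0.32 -0.05 -0.14" --pt "-0.3 -0.04 -0.17" --pt "-0.28 -0.04 -0.2" --pt "-0.26 -0.04 -0.23" --pt "-0.24 -0.03 -0.26" --pt "0 0 0" --turn '[0,0,0,0,0,0,0,0,0,0,0]'

```text
time: 6.9
ee_pos: [0.4541, -0.0377, 0.1135]
eef_rot: [0.657, 0.754, -0.0, -0.0]
ft_force: [0.6, 1.6, -0.6]
width: 0.0115
grip_force: 12.0
```

Request:
step_arm --pt "0 0 0" --pt "0 0 0" --pt "0 0 0" --pt "0 0 0" --pt "0 0 0.9" --pt "0 0 0.9" --pt "0 0 0.9" --pt "0 0 0.9" --turn '[0,0,0,0,0,0,0,0]' --grip 0.5

```text
time: 7.7
ee_pos: [0.4551, -0.0374, 0.2056]
eef_rot: [0.657, 0.754, 0.0, 0.0]
ft_force: [0.5, -0.6, -0.6]
width: 0.0435
grip_force: 0.0
```

Request:
step_arm --pt "0.863 0.743 0" --pt "0.863 0.743 0" --pt "0.863 0.743 0" --pt "0.863 0.743 0" --pt "0.863 0.743 0" --pt "0.863 0.743 0" --pt "0 0 0" --pt "0 0 0" --turn '[0,0,0,0,0,0,0,0]' --grip 1.0

```text
time: 8.5
ee_pos: [0.5845, 0.0744, 0.2042]
eef_rot: [0.657, 0.754, -0.0, -0.001]
ft_force: [0.0, 0.3, -0.1]
width: 0.0006
grip_force: 0.0
```

```bash
python3 - <<'E'
from h import *
im=[]
for n in("scene","top"):
    c=camera(n); np.savez(f"{n}1.npz",**c)
    v=c["image"][150:300,150:350] if n=="scene" else c["image"][150:270,130:290]
    im.append(cv2.resize(v[...,::-1],(400,300),interpolation=cv2.INTER_CUBIC))
cv2.imwrite("pics/s1.png",np.hstack(im)); s=read_state(); print(s["ee_pos"],s["width"])
ex=np.array([.990,.139])
for o in (0,):
    ph=np.radians(np.linspace(68,38,16)); P=np.c_[105*np.cos(ph)-8*np.sin(ph)-15,40+105*np.sin(ph)+8*np.cos(ph)]
    print(P[0],P[-1]); d=np.diff(P,axis=0)/25; print(np.c_[d[:,:1]*ex,d[:,1]].round(2).tolist())
E
```

```text
[0.58423015 0.07322365 0.20450076] 0.0006311269946220729
[ 16.91622147 140.35115748] [ 62.81583733 110.94854094]
[[0.14, 0.02, -0.05], [0.14, 0.02, -0.05], [0.13, 0.02, -0.06], [0.13, 0.02, -0.06], [0.13, 0.02, -0.07], [0.13, 0.02, -0.07], [0.13, 0.02, -0.07], [0.12, 0.02, -0.08], [0.12, 0.02, -0.08], [0.12, 0.02, -0.09], [0.11, 0.02, -0.09], [0.11, 0.02, -0.1], [0.11, 0.02, -0.1], [0.1, 0.01, -0.1], [0.1, 0.01, -0.11]]
```

View pics/s1.png

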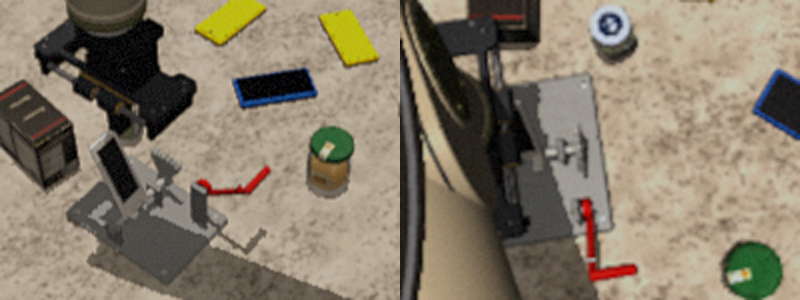

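Picture: pawl (235,190) is flipped to the front, and the rest still stands at (120,180). The gripper is closed above it. Descend in front of the face and push.

Request:
step_arm --pt "0 0 -0.85" --pt "0 0 -0.85" --pt "0 0 -0.85" --pt "0 0 0" --pt "0.17 0.02 0" --pt "0.17 0.02 0" --pt "0.14 0.02 -0.05" --pt "0.14 0.02 -0.05" --turn '[0,0,0,0,0,0,0,0]'

```text
time: 9.4
ee_pos: [0.6009, 0.0761, 0.139]
eef_rot: [0.657, 0.754, 0.0, 0.0]
ft_force: [0.1, -0.3, -0.9]
width: 0.0004
grip_force: 0.0
```

Request:
step_arm --pt "0.13 0.02 -0.06" --pt "0.13 0.02 -0.06" --pt "0.13 0.02 -0.07" --pt "0.13 0.02 -0.07" --pt "0.13 0.02 -0.07" --pt "0.12 0.02 -0.08" --pt "0.12 0.02 -0.08" --turn '[0,0,0,0,0,0,0]'

```text
time: 10.1
ee_pos: [0.6226, 0.0795, 0.1259]
eef_rot: [0.657, 0.754, 0.0, 0.0]
ft_force: [-1.6, 0.7, 3.6]
width: 0.0004
grip_force: 1.5
```

Request:
step_arm --pt "0.12 0.02 -0.09" --pt "0.11 0.02 -0.09" --pt "0.11 0.02 -0.1" --pt "0.11 0.02 -0.1" --pt "0 0 0" --turn '[0,0,0,0,0]'

```text
time: 10.6
ee_pos: [0.6337, 0.0816, 0.116]
eef_rot: [0.657, 0.754, -0.0, -0.0]
ft_force: [0.0, 0.7, -0.4]
width: 0.0008
grip_force: 0.0
```

Request:
step_arm --pt "0.1 0.01 -0.12" --pt "0.1 0.01 -0.12" --pt "0 0 0" --turn '[0,0,0]'

```text
time: 10.9
ee_pos: [0.639, 0.0824, 0.1105]
eef_rot: [0.657, 0.754, 0.0, 0.0]
ft_force: [-0.6, 0.5, 2.5]
width: 0.0005
grip_force: 0.7
```

Request:
step_arm --pt "0.06 0.01 -0.1" --pt "0.06 0.01 -0.1" --pt "0 0 0" --turn '[0,0,0]'

```text
time: 11.2
ee_pos: [0.6401, 0.0827, 0.109]
eef_rot: [0.657, 0.754, -0.002, -0.0]
ft_force: [-24.8, -4.2, 38.3]
width: 0.0006
grip_force: 22.7
```

```bash
cat > r.py <<'E'
from h import *
import sys
c=camera("scene"); np.savez("scene2.npz",**c); w=pts(c)
O=np.array([.5756,.0726]);ex=np.array([.990,.139]);ey=np.array([-.139,.990])
d=w[...,:2]-O; X,Y,Z=d@ex,d@ey,w[...,2]
m=(X>.01)&(X<.13)&(np.abs(Y)<.022)&(Z>.05)&(Z<.165)
x,z=X[m],Z[m]
for _ in range(6):
    A=np.c_[x,z];cc=A.mean(0);n=np.linalg.svd(A-cc)[2][1];r=np.abs((A-cc)@n);k=r<max(.0035,0);x,z=x[k],z[k]
t=np.linalg.svd(A-cc)[2][0];t=t*np.sign(t[0]);print("slope deg",np.degrees(np.arctan2(t[1],t[0])),len(x),"c",cc,"x",x.min(),x.max(),"z",z.max())
if len(sys.argv)>1:
    cv2.imwrite(sys.argv[1],cv2.resize(c["image"][140:290,140:340,::-1],(600,450),interpolation=cv2.INTER_CUBIC))
E
python3 r.py
```

```text
slope deg 42.58168767483099 254 c [0.03379571 0.07795856] x 0.01033571217957317 0.07089395363659129 z 0.11380855972955861
```

At the stop (stiff rise in force, slope about 41°). Back off and return to the pawl.

Request:
step_arm --pt "-0.2 -0.02 0.3" --pt "-0.2 -0.02 0.8" --pt "0 0 0.9" --pt "0 0 0.9" --pt "0 0 0.9" --turn '[0,0,0,0,0]'

```text
time: 11.75
ee_pos: [0.6315, 0.0816, 0.2021]
eef_rot: [0.657, 0.754, 0.0, 0.0]
ft_force: [0.7, -0.5, 0.1]
width: 0.0008
grip_force: 0.0
```

Request:
step_arm --pt "-0.844 -0.537 0" --pt "-0.844 -0.537 0" --pt "-0.844 -0.537 0" --pt "-0.844 -0.537 0" --pt "-0.844 -0.537 0" --pt "-0.844 -0.537 0" --pt "-0.844 -0.537 0" --pt "-0.844 -0.537 0" --pt "-0.6 -0.5 0" --pt "0 0 0" --turn '[0,0,0,0,0,0,0,0,0,0]' --grip 0.45

```text
time: 12.75
ee_pos: [0.4465, -0.0401, 0.2012]
eef_rot: [0.658, 0.753, -0.001, 0.001]
ft_force: [0.3, 0.3, -0.6]
width: 0.0479
grip_force: 0.0
```

```bash
python3 r.py; python3 - <<'E'
from h import *
c=camera("scene"); w=pts(c); im=c["image"].astype(int); s=read_state(); print(s["ee_pos"])
red=(im[...,0]>110)&(im[...,1]<60)&(im[...,2]<60)&(w[...,2]>.05)&(w[...,0]<.56)&(w[...,0]>.4)&(np.abs(w[...,1])<.1)
p=w[red]; O=np.array([.5756,.0726]);d=p[:,:2]-O;X=d@[.990,.139];Y=d@[-.139,.990]
b=Y<-.08; print(b.sum(),np.median(X[b]),Y[b].min(),np.median(p[b,2]),p[b,2].max())
# return path 2.544->0.364+... rows
a=np.linspace(2.53,.37,21);print(np.c_[np.diff(84.7*np.cos(a))[:,None]*[.990/25,.139/25],np.diff(84.7*np.sin(a))/25].round(2).tolist())
E
```

```text
slope deg 39.99920303145733 528 c [0.05082132 0.0923204 ] x 0.010100578756500205 0.09353495704270427 z 0.12770501916735988
[ 0.44806765 -0.0383169   0.20123229]
2 -0.13942491156055367 -0.11238475360325796 0.12970086759027294 0.1301257645679651
[[0.22, 0.03, 0.29], [0.25, 0.04, 0.26], [0.28, 0.04, 0.23], [0.3, 0.04, 0.2], [0.32, 0.05, 0.17], [0.34, 0.05, 0.13], [0.35, 0.05, 0.09], [0.36, 0.05, 0.05], [0.36, 0.05, 0.02], [0.36, 0.05, -0.02], [0.36, 0.05, -0.06], [0.35, 0.05, -0.1], [0.33, 0.05, -0.14], [0.32, 0.04, -0.17], [0.3, 0.04, -0.21], [0.27, 0.04, -0.24], [0.25, 0.03, -0.27], [0.22, 0.03, -0.29], [0.18, 0.03, -0.32], [0.15, 0.02, -0.33]]
```

Rest slope reads 40.0°, so it is down. Pinch the bar and swing it back.

Request:
step_arm --pt "0.07 0 -0.94" --pt "0 0 -0.94" --pt "0 0 -0.94" --pt "0 0 -0.94" --pt "0 0 0" --turn '[0,0,0,0,0]'

```text
time: 13.35
ee_pos: [0.4483, -0.0371, 0.1043]
eef_rot: [0.656, 0.754, -0.001, -0.002]
ft_force: [-0.5, 0.0, 0.3]
width: 0.0477
grip_force: 0.0
```

Request:
step_arm --pt "0 0 0" --pt "0 0 0" --pt "0 0 0" --pt "0 0 0" --pt "0 0 0" --pt "0 0 0" --pt "0 0 0" --pt "0 0 0" --turn '[0,0,0,0,0,0,0,0]' --grip 1.0

```text
time: 14.15
ee_pos: [0.4502, -0.0383, 0.1069]
eef_rot: [0.657, 0.754, 0.0, 0.001]
ft_force: [4.2, 0.2, 0.4]
width: 0.0118
grip_force: 12.0
```

Request:
step_arm --pt "0.22 0.03 0.29" --pt "0.25 0.04 0.26" --pt "0.28 0.04 0.23" --pt "0.3 0.04 0.2" --pt "0.32 0.05 0.17" --pt "0.34 0.05 0.13" --pt "0.35 0.05 0.09" --pt "0.36 0.05 0.05" --pt "0.36 0.05 0.02" --pt "0.36 0.05 -0.02" --turn '[0,0,0,0,0,0,0,0,0,0]'

```text
time: 15.15
ee_pos: [0.5288, -0.027, 0.1419]
eef_rot: [0.657, 0.754, 0.0, -0.0]
ft_force: [-0.8, -2.2, 0.2]
width: 0.0115
grip_force: 12.0
```

Request:
step_arm --pt "0.36 0.05 -0.06" --pt "0.35 0.05 -0.1" --pt "0.33 0.05 -0.14" --pt "0.32 0.04 -0.17" --pt "0.3 0.04 -0.21" --pt "0.27 0.04 -0.24" --pt "0.25 0.03 -0.27" --pt "0.22 0.03 -0.29" --pt "0.18 0.03 -0.32" --pt "0.1 0.01 -0.22" --pt "0 0 0" --turn '[0,0,0,0,0,0,0,0,0,0,0]'

```text
time: 16.25
ee_pos: [0.5952, -0.0176, 0.0908]
eef_rot: [0.657, 0.754, 0.0, -0.0]
ft_force: [-1.9, -1.8, -0.7]
width: 0.011
grip_force: 12.0
```

Request:
step_arm --pt "0 0 0" --pt "0 0 0" --pt "0 0 0" --pt "0 0 0" --pt "0 0 0" --pt "0 0 0.8" --pt "0 0 0.9" --pt "0 0 0.9" --pt "0 0 0.9" --pt "0 0 0.9" --turn '[0,0,0,0,0,0,0,0,0,0]' --grip 0.5

```text
time: 17.25
ee_pos: [0.595, -0.0178, 0.2026]
eef_rot: [0.657, 0.754, 0.0, 0.0]
ft_force: [0.4, 0.3, -0.3]
width: 0.044
grip_force: 0.0
```

Request:
step_arm --pt "0.19 -0.933 0" --pt "0.19 -0.933 0" --pt "0.19 -0.933 0" --pt "0.19 -0.933 0" --pt "0.19 -0.933 0" --pt "0.19 -0.933 0" --pt "0.19 -0.933 0" --pt "0.19 -0.933 0" --pt "0.19 -0.933 0" --pt "0 0 0" --pt "0 0 0" --turn '[-0.66,-0.66,-0.66,-0.66,-0.66,-0.66,-0.66,-0.66,-0.65,0,0]' --grip 0.0

```text
time: 18.35
ee_pos: [0.6377, -0.2277, 0.2013]
eef_rot: [0.878, 0.478, 0.0, -0.0]
ft_force: [-0.3, 0.4, 0.2]
width: 0.087
grip_force: 0.0
```

```bash
python3 r.py; python3 - <<'E'
from h import *
from scipy.optimize import minimize
c=camera("scene"); w=pts(c); im=c["image"].astype(int); s=read_state(); print(s["ee_pos"],s["eef_rot"])
red=(im[...,0]>110)&(im[...,1]<60)&(im[...,2]<60)&(w[...,2]>.05)&(w[...,0]<.66)&(w[...,0]>.4)&(np.abs(w[...,1])<.1)
p=w[red]; O=np.array([.5756,.0726]);d=p[:,:2]-O;X=d@[.990,.139];Y=d@[-.139,.990]
b=Y<-.08; print("bar",b.sum(),np.median(X[b]),np.median(p[b,2]),p[b,2].max())
# compare with picture 0
c0=dict(np.load("scene0.npz"));w0=pts(c0);i0=c0["image"].astype(int)
r0=(i0[...,0]>110)&(i0[...,1]<60)&(i0[...,2]<60)&(w0[...,2]>.05)&(w0[...,0]<.66)&(w0[...,0]>.4)&(np.abs(w0[...,1])<.1)
p0=w0[r0];d=p0[:,:2]-O;b0=(d@[-.139,.990])<-.08;print("bar0",b0.sum(),np.median((d@[.990,.139])[b0]),np.median(p0[b0,2]))
# phone: blue+screen pixels intersected with z=.013, per-view fit
for n in("top","scene"):
    c=dict(np.load(n+"0.npz")); im=c["image"].astype(int);K=c["mtx"];M=np.linalg.inv(c["view"]);v,u=np.mgrid[:384,:512]
    d=np.stack([(u-K[0,2])/K[0,0],-(v-K[1,2])/K[1,1],-np.ones(u.shape)],-1)@M[:3,:3].T
    P=M[:3,3]+d*((.013-M[2,3])/d[...,2])[...,None]; P2=M[:3,3]+d*((.0065-M[2,3])/d[...,2])[...,None]
    dark=(im.max(-1)<70)&(np.abs(P[...,0]-.617)<.1)&(np.abs(P[...,1]+.26)<.1)
    k,l,st,_=cv2.connectedComponentsWithStats(dark.astype(np.uint8)); i=1+st[1:,4].argmax(); q=P[l==i][:,:2]
    cc=q.mean(0);e=np.linalg.svd(q-cc,full_matrices=False)[2][0];print(n,"screen",len(q),cc,np.degrees(np.arctan2(e[1],e[0])),cv2.minAreaRect((q*1000).astype(np.float32)))
E
```

```text
slope deg 40.03799297840765 535 c [0.05155008 0.0926333 ] x 0.01012465921808903 0.09313965716403966 z 0.12720274861644765
[ 0.63793165 -0.22639443  0.20166795] [ 8.77936461e-01  4.78777047e-01  2.51523801e-04 -2.17849599e-04]
bar 29 0.0076641016523901545 0.11260752026835119 0.11763947939196595
bar0 32 0.007167546458644333 0.11319163958568318
top screen 649 [ 0.6178656  -0.26159187] 57.974291607811395 ((618.0637817382812, -261.4339599609375), (114.71881866455078, 50.96327590942383), 57.71407699584961)
scene screen 398 [ 0.6198164  -0.26310548] 57.56658803123516 ((620.6893310546875, -263.8052978515625), (114.7901840209961, 51.16035461425781), 57.30857467651367)
```

The pawl is seated again (same bar height as at the start), and the rest reads 40.0°. Phone refined to (0.618,-0.262), 57.7°. Descend and grip near its far end.

Request:
step_arm --pt "0.03 -0.1 -0.95" --pt "0 0 -0.95" --pt "0 0 -0.95" --pt "0 0 -0.95" --pt "0 0 -0.95" --pt "0 0 -0.95" --pt "0 0 -0.95" --pt "0 0 -0.95" --pt "0 0 -0.35" --pt "0 0 0" --pt "0 0 0" --turn '[0.07,0,0,0,0,0,0,0,0,0,0]'

```text
time: 19.55
ee_pos: [0.6392, -0.2296, 0.0037]
eef_rot: [0.876, 0.482, 0.001, 0.0]
ft_force: [-0.1, 0.1, 0.4]
width: 0.0871
grip_force: 0.0
```

Request:
step_arm --pt "0 0 0" --pt "0 0 0" --pt "0 0 0" --pt "0 0 0" --pt "0 0 0" --pt "0 0 0" --pt "0 0 0" --turn '[0,0,0,0,0,0,0]' --grip 1.0 --newtons 8

```text
time: 20.25
ee_pos: [0.6386, -0.2303, 0.003]
eef_rot: [0.876, 0.481, 0.0, 0.0]
ft_force: [-0.8, 0.5, 2.6]
width: 0.062
grip_force: 8.0
```

Request:
step_arm --pt "0 0 0.3" --pt "0 0 0.5" --pt "0 0 0.7" --pt "0 0 0.9" --pt "0 0 0.9" --pt "0 0 0.9" --pt "0 0 0.9" --pt "0 0 0" --turn '[0,0,0,0,0,0,0,0]'

```text
time: 21.05
ee_pos: [0.6407, -0.2306, 0.1356]
eef_rot: [0.876, 0.481, 0.002, 0.003]
ft_force: [0.4, 0.6, -0.2]
width: 0.0619
grip_force: 8.0
```

```bash
python3 - <<'E'
from h import *
c=camera("scene"); w=pts(c); im=c["image"].astype(int); s=read_state(); print(s["ee_pos"],s["width"],s["grip_force"])
cv2.imwrite("pics/lift.png",cv2.resize(c["image"][90:240,200:400,::-1],(600,450),interpolation=cv2.INTER_CUBIC))
E
```

```text
[ 0.63972128 -0.23044183  0.13318312] 0.061563450981697736 7.9996249079704285
```

View pics/lift.png

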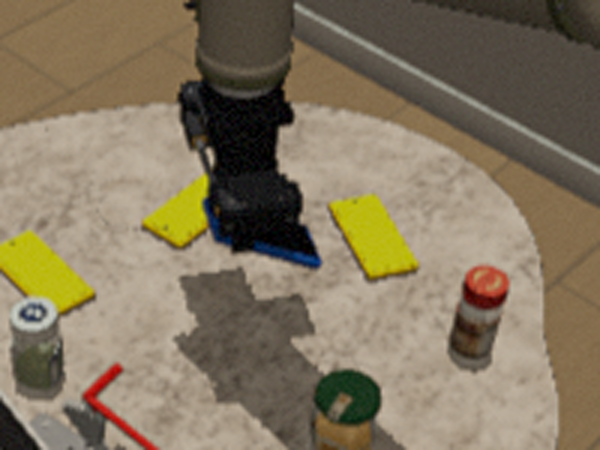

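Phone is held by the fingers, with its free end at (318,262). Measure its tilt.

```bash
cat > t.py <<'E'
from h import *
for n in("scene","top"):
    c=camera(n); w=pts(c); im=c["image"].astype(int); s=read_state()
    g=s["ee_pos"]; q=s["eef_rot"]; a=2*np.arctan2(q[1],q[0]); u=np.array([np.cos(a),np.sin(a)])
    R,G,B=im[...,0],im[...,1],im[...,2]
    m=(B>R+40)&(B>G+25)&(w[...,2]>.012)&(np.hypot(w[...,0]-g[0],w[...,1]-g[1])<.16)
    p=w[m]; L=(p[:,:2]-g[:2])@u; S=(p[:,:2]-g[:2])@[-u[1],u[0]]
    if len(p)<6: print(n,len(p)); continue
    k=np.polyfit(L,p[:,2]-g[2],1); print(n,len(p),"tilt deg",np.degrees(np.arctan(k[0])),"L",L.min().round(4),L.max().round(4),"S",S.min().round(4),S.max().round(4),"z",(p[:,2].min()-g[2]).round(4),(p[:,2].max()-g[2]).round(4))
print(g,np.degrees(a),s["ft_force"])
E
python3 t.py
```

```text
scene 90 tilt deg 33.07747105841477 L -0.0856 0.0395 S -0.0163 0.0859 z -0.0377 0.0816
top 0
[ 0.63820953 -0.23019342  0.13006413] 57.563151577394166 [ 0.74328928 -0.0510202  -2.10327585]
```

Request:
step_arm --pt "0 0 0.6" --pt "0 0 0.6" --pt "0 0 0" --pt "0 0 0" --turn '[0,0,0,0]' --newtons 5

```text
time: 21.6
ee_pos: [0.6389, -0.2303, 0.161]
eef_rot: [0.876, 0.481, 0.0, 0.0]
ft_force: [0.0, 0.1, -1.4]
width: 0.0616
grip_force: 5.0
```

```bash
sed -i 's/&(w\[...,2\]>.012)/\&(w[...,2]>.014)\&(w[...,2]-g[2]<.025)/' t.py; python3 t.py
```

```text
scene 53 tilt deg 72.82869375109395 L -0.02 0.0133 S 0.0251 0.037 z -0.0894 0.0131
top 0
[ 0.63830249 -0.23021836  0.15987845] 57.56097559248396 [-0.42380909  0.74314308 -1.83961376]
```

Phone now hangs at about 73°, free end down, screen outward for the stand. Firm the grip and carry it over the stand.

Request:
step_arm --pt "0 0.3 0.6" --pt "-0.05 0.6 0.6" --pt "-0.1 0.9 0.6" --pt "-0.1 0.95 0.6" --pt "-0.1 0.95 0.6" --pt "-0.1 0.95 0.6" --pt "-0.1 0.95 0" --pt "-0.1 0.95 0" --pt "-0.1 0.95 0" --turn '[-0.5,-0.5,-0.5,-0.5,-0.5,-0.5,-0.5,-0.5,-0.5]' --newtons 8

```text
time: 22.6
ee_pos: [0.6194, -0.0419, 0.2498]
eef_rot: [0.973, 0.229, -0.0, -0.0]
ft_force: [0.3, 0.0, -2.2]
width: 0.0621
grip_force: 8.0
```

Request:
step_arm --pt "-0.1 0.95 0" --pt "-0.1 0.95 0" --pt "-0.1 0.95 0" --pt "-0.1 0.95 0" --pt "-0.1 0.6 0" --pt "-0.01 0.4 0" --pt "0 0 0" --pt "0 0 0" --turn '[-0.5,-0.5,-0.5,-0.5,-0.5,-0.21,0,0]'

```text
time: 23.4
ee_pos: [0.6069, 0.0767, 0.2498]
eef_rot: [0.998, 0.07, -0.0, 0.0]
ft_force: [-0.5, 0.5, -1.3]
width: 0.062
grip_force: 8.0
```

```bash
python3 t.py; python3 - <<'E'
from h import *
c=camera("scene"); cv2.imwrite("pics/over.png",cv2.resize(c["image"][110:290,120:340,::-1],(660,540),interpolation=cv2.INTER_CUBIC))
E
```

```text
scene 85 tilt deg 74.46988520306184 L -0.0251 0.009 S -0.0229 0.0334 z -0.0911 0.0248
top 27 tilt deg -64.86548845791776 L 0.0047 0.0983 S -0.1307 -0.0075 z -0.1555 0.0249
[0.60713616 0.07607278 0.25002079] 7.950226563106423 [-0.86101852  0.5171717  -1.22886428]
```

View pics/over.png

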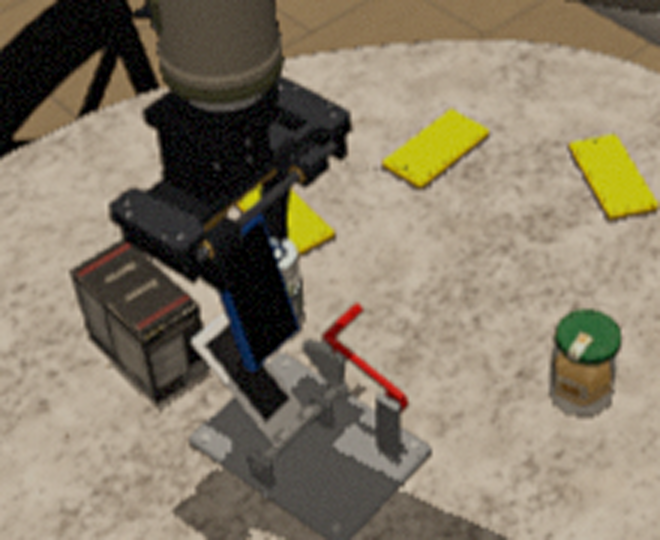

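Phone hangs over the stand with the screen facing front, its lower edge at (255,365) above the lips at (290,415). Descend gently.

Request:
step_arm --pt "0.05 0.02 -0.8" --pt "0 0.02 -0.8" --pt "0 0 -0.8" --pt "0 0 -0.6" --pt "0 0 -0.3" --pt "0 0 0" --pt "0 0 0" --turn '[0,0,0,0,0,0,0]'

```text
time: 24.25
ee_pos: [0.6087, 0.0783, 0.1686]
eef_rot: [0.998, 0.07, 0.001, -0.0]
ft_force: [0.1, -0.3, -0.9]
width: 0.062
grip_force: 8.0
```

```bash
cat > p.py <<'E'
from h import *
# phone front face (blue rim + dark) profile in stand X,Z
c=camera("scene"); w=pts(c); im=c["image"].astype(int); s=read_state(); g=s["ee_pos"]
O=np.array([.5756,.0726]); d=w[...,:2]-O; X=d@[.990,.139];Y=d@[-.139,.990];Z=w[...,2]
R,G,B=im[...,0],im[...,1],im[...,2]
m=(B>R+40)&(B>G+25)&(Z>.04)&(Z<.2)&(np.abs(Y)<.05)&(X>-.03)&(X<.15)
print("blue n",m.sum(),"Y",Y[m].min(),Y[m].max(),"Z",Z[m].min(),Z[m].max())
for lo in np.arange(.05,.19,.012):
    k=m&(Z>=lo)&(Z<lo+.012)
    if k.sum(): print(f"z {lo:.3f} n {k.sum()} X {np.median(X[k])*1000:.1f} Y {Y[k].min()*1000:.1f} {Y[k].max()*1000:.1f}")
t=g[:2]-O; print("TCP stand",t@[.990,.139],t@[-.139,.990],g[2],"F",s["ft_force"].round(1))
E
python3 p.py
```

```text
blue n 63 Y 0.026611994298087513 0.034179319783654565 Z 0.07903875639181435 0.15693891540583793
z 0.074 n 4 X 11.6 Y 27.8 31.7
z 0.086 n 10 X 13.8 Y 27.6 33.6
z 0.098 n 11 X 17.9 Y 28.5 33.3
z 0.110 n 8 X 21.2 Y 26.6 32.5
z 0.122 n 8 X 23.3 Y 28.3 33.0
z 0.134 n 14 X 27.6 Y 26.7 34.2
z 0.146 n 8 X 29.5 Y 28.7 31.9
TCP stand 0.033747097566853096 0.0010619560770041344 0.16889092915750908 F [ 0.1  0.4 -2. ]
```

Request:
step_arm --pt "-0.09 -0.03 -0.15" --pt "-0.09 -0.03 -0.15" --pt "0 0 0" --turn '[0,0,0]' --newtons 6

```text
time: 24.6
ee_pos: [0.6032, 0.0765, 0.16]
eef_rot: [0.998, 0.07, -0.0, 0.0]
ft_force: [0.8, -0.8, -1.5]
width: 0.062
grip_force: 6.0
```

Request:
step_arm --pt "0.19 0.027 -0.076" --pt "0.19 0.027 -0.076" --pt "0.185 0.026 -0.094" --pt "0.185 0.026 -0.094" --pt "0.175 0.024 -0.116" --pt "0.175 0.024 -0.116" --pt "0 0 0" --turn '[0,0,0,0,0,0,0]'

```text
time: 25.3
ee_pos: [0.6315, 0.0806, 0.1452]
eef_rot: [0.998, 0.07, -0.0, -0.0]
ft_force: [0.1, -0.3, -1.9]
width: 0.062
grip_force: 6.0
```

```bash
python3 p.py
```

```text
blue n 82 Y -0.02777154149811951 0.0340417053395008 Z 0.06486861625353801 0.1564755839180525
z 0.062 n 6 X 2.8 Y -27.8 30.0
z 0.074 n 15 X 9.7 Y -27.4 32.4
z 0.086 n 15 X 17.9 Y -26.6 31.7
z 0.098 n 14 X 26.7 Y 26.4 34.0
z 0.110 n 10 X 34.7 Y 25.7 30.0
z 0.122 n 10 X 41.3 Y 26.3 30.8
z 0.134 n 11 X 47.8 Y -26.7 32.4
z 0.146 n 1 X 58.4 Y -27.0 -27.0
TCP stand 0.056263243800314694 0.0002356623009701238 0.14552407493496883 F [-0.3  0.1 -1.5]
```

Turning as planned (slope about 57° now). Continue.

Request:
step_arm --pt "0.16 0.022 -0.134" --pt "0.16 0.022 -0.134" --pt "0.15 0.021 -0.152" --pt "0.15 0.021 -0.152" --pt "0.1 0.014 -0.12" --pt "0 0 0" --turn '[0,0,0,0,0,0]'

```text
time: 25.95
ee_pos: [0.6493, 0.0831, 0.1279]
eef_rot: [0.998, 0.07, -0.0, 0.0]
ft_force: [-0.7, -0.2, -1.7]
width: 0.062
grip_force: 6.0
```

```bash
python3 p.py | tail -12; python3 - <<'E'
from h import *
c=camera("scene"); cv2.imwrite("pics/near.png",cv2.resize(c["image"][150:290,130:330,::-1],(800,560),interpolation=cv2.INTER_CUBIC))
E
```

```text
blue n 111 Y -0.030962742980963784 0.0327507160093885 Z 0.06348052092875611 0.13844516107632687
z 0.062 n 34 X 1.5 Y -26.8 31.1
z 0.074 n 18 X 15.8 Y -28.9 32.0
z 0.086 n 16 X 28.1 Y 25.1 30.7
z 0.098 n 15 X 40.8 Y -26.4 31.7
z 0.110 n 15 X 54.1 Y -27.1 30.5
z 0.122 n 11 X 63.9 Y 25.4 32.8
z 0.134 n 2 X 76.4 Y -31.0 -26.0
TCP stand 0.07429423519718925 0.00015093172078051834 0.12826069592929407 F [-0.1  0.4 -0.7]
```

View pics/near.png

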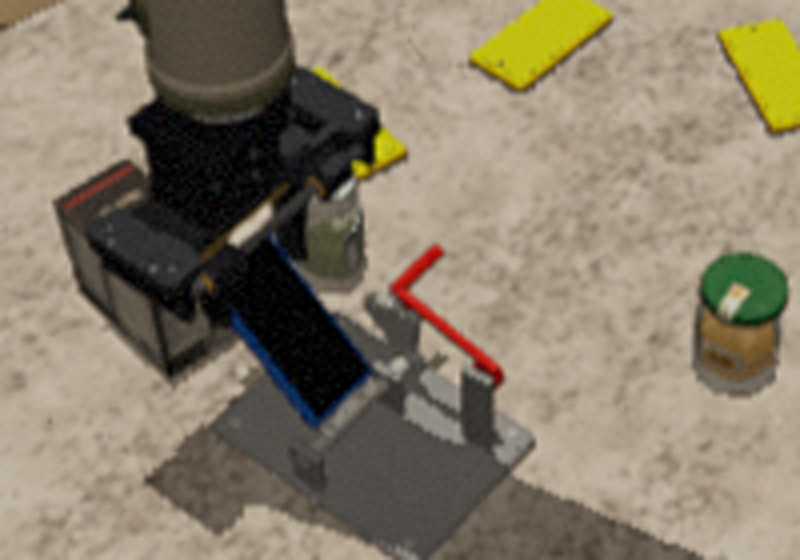

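Phone lies almost on the rest at 43°, lower edge (320,420)–(370,378) at the lips. Finish lowering and press down the slope.

Request:
step_arm --pt "0.1 0.014 -0.1" --pt "0.06 0.01 -0.1" --pt "0 0 0" --turn '[0,0,0]'

```text
time: 26.35
ee_pos: [0.6535, 0.0837, 0.1238]
eef_rot: [0.998, 0.07, 0.0, 0.0]
ft_force: [-0.0, -0.7, -1.7]
width: 0.0617
grip_force: 6.0
```

Request:
step_arm --pt "-0.05 -0.007 -0.06" --pt "-0.05 -0.007 -0.06" --pt "0 0 0" --turn '[0,0,0]'

```text
time: 26.65
ee_pos: [0.6521, 0.0836, 0.122]
eef_rot: [0.998, 0.07, 0.002, -0.0]
ft_force: [3.0, -0.1, 4.6]
width: 0.0624
grip_force: 6.0
```

```bash
python3 p.py; python3 r.py
```

```text
blue n 108 Y -0.03050738460336369 0.03205795229739414 Z 0.06300030976328697 0.13844056326835918
z 0.062 n 33 X 1.6 Y -26.9 31.0
z 0.074 n 16 X 16.0 Y -27.3 31.7
z 0.086 n 19 X 32.4 Y -26.5 32.1
z 0.098 n 14 X 46.6 Y 25.6 30.6
z 0.110 n 16 X 59.8 Y 23.7 31.5
z 0.122 n 9 X 67.6 Y -30.5 30.9
z 0.134 n 1 X 80.5 Y -25.4 -25.4
TCP stand 0.07725560294678996 0.00024421848235718077 0.12202583805526665 F [4.1 0.4 5.8]
slope deg 39.74879247012042 493 c [0.04795793 0.10727862] x 0.01049405237749621 0.08802872818764615 z 0.14125876471678733
```

Seated against the lips (7 N up-slope reaction), phone at 40°. Release, rise and check.

Request:
step_arm --pt "0 0 0" --pt "0 0 0" --pt "0 0 0" --pt "0 0 0" --pt "0 0 0.4" --pt "0 0 0.8" --pt "0 0 0.9" --pt "0 0 0.9" --pt "0 0 0.9" --pt "0 0 0.9" --turn '[0,0,0,0,0,0,0,0,0,0]' --grip 0.14

```text
time: 27.75
ee_pos: [0.6507, 0.0834, 0.2425]
eef_rot: [0.998, 0.07, 0.0, -0.0]
ft_force: [-0.9, 0.5, -0.2]
width: 0.0749
grip_force: 0.0
```

Request:
step_arm --pt "-0.2 -0.9 0.4" --pt "-0.2 -0.9 0.4" --pt "-0.2 -0.9 0.4" --pt "-0.2 -0.9 0" --pt "-0.2 -0.9 0" --pt "-0.2 -0.9 0" --pt "-0.2 -0.9 0" --pt "-0.2 -0.9 0" --pt "-0.2 -0.9 0" --pt "-0.2 -0.9 0" --pt "0 0 0" --turn '[0,0,0,0,0,0,0,0,0,0,0]'

```text
time: 28.85
ee_pos: [0.5999, -0.1458, 0.2714]
eef_rot: [0.998, 0.067, -0.0, 0.001]
ft_force: [-0.1, 0.6, 0.6]
width: 0.0752
grip_force: 0.0
```

```bash
python3 p.py; python3 r.py; python3 - <<'E'
from h import *
im=[]
for n in("scene","top"):
    c=camera(n); w=pts(c)
    v=c["image"][150:300,130:330] if n=="scene" else c["image"][120:270,130:330]
    im.append(cv2.resize(v[...,::-1],(400,300),interpolation=cv2.INTER_CUBIC))
    # phone screen centre & seated check
    O=np.array([.5756,.0726]); d=w[...,:2]-O; X=d@[.990,.139];Y=d@[-.139,.990];Z=w[...,2]
    i=c["image"].astype(int); m=(i.max(-1)<70)&(Z>.05)&(Z<.16)&(np.abs(Y)<.045)&(X>-.02)&(X<.12)
    a=.698; xs=X*np.cos(a)+(Z-.04)*np.sin(a)-.012; zs=-X*np.sin(a)+(Z-.04)*np.cos(a)-.008
    print(n,m.sum(),"screen x",np.percentile(xs[m],[2,98]),"y",np.percentile(Y[m],[2,98]),"z",np.median(zs[m]))
    R=(i[...,0]>110)&(i[...,1]<60)&(i[...,2]<60)&(Z>.05)&(np.abs(X)<.05)&(Y<-.08)&(Y>-.12); print("bar",np.median(X[R]),np.median(Z[R]))
cv2.imwrite("pics/end.png",np.hstack(im))
E
```

```text
blue n 256 Y -0.02933941265565532 0.03316005854002346 Z 0.06293992819059624 0.14852626026858418
z 0.062 n 42 X 1.8 Y -27.6 31.6
z 0.074 n 31 X 18.1 Y -28.9 33.2
z 0.086 n 30 X 33.4 Y -28.9 31.9
z 0.098 n 26 X 44.9 Y -29.0 31.4
z 0.110 n 27 X 61.0 Y -29.1 30.4
z 0.122 n 30 X 75.3 Y -29.3 31.9
z 0.134 n 64 X 92.1 Y -27.8 30.5
z 0.146 n 6 X 92.3 Y 3.0 31.4
TCP stand -0.005412890839619613 -0.2172396152740905 0.2713729932906121 F [ 0.   0.5 -0.2]
slope deg 40.05789599994505 574 c [0.0529041  0.11116464] x 0.010269301243430637 0.09686453848869854 z 0.1467868731482962
scene 765 screen x [0.00985331 0.12124071] y [-0.0254036   0.03099328] z 0.012505230213310532
bar 0.00804771389018291 0.11197880167076979
top 732 screen x [0.00588099 0.11892835] y [-0.02454657  0.02611773] z 0.01179875549008837
bar 0.008730705947733562 0.11247550466705114
```

View pics/end.png

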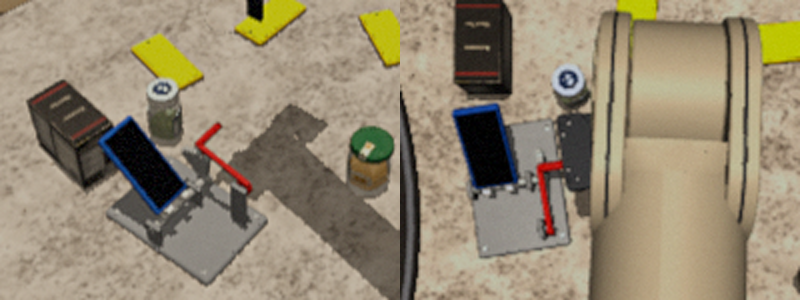

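The picture shows the phone flat on the rest (145,165 left), screen out, lower edge at the lips. It is centred within about 1 mm at x≈64 mm, with the pawl seated and the jars and box in place. Handing in.

```bash
python3 -c "
from bench import *
print(close_job())"
```

```text
the job is handed in; nothing more can be done
None
```

The job is handed in at about 29 s: I flipped the pawl open, lowered the rest to its stop (40°, one brief 46 N push by the closed fingertips there), reseated the pawl, and set the phone centred on the rest, screen out, against the lips, with the jars and tea box untouched.

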